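# Get the hand stamp out from behind the desk things

### The arm

A 6-joint arm with a two-finger parallel gripper is mounted at the origin on the work surface. World frame = base frame: x ahead of the robot, y to its left, z up, the work surface at z = 0. Lengths are in m, angles in rad, forces in N, time in s.
With the tool pointing down it reaches from about 0.35 to 0.975 m from the base axis. Payload 4.9 kg.
Tool frame: the origin (TCP) lies on the centre line of the jaws, within the pads' length; the fingertips stand 17 mm ahead of it and the grasp point (between the pads) lies 2 mm behind it; x points along the fingers, y is the direction in which the jaws open and shut, and the axes are right-handed (so a half turn about x gives the same grasp; the last joint's range is limited). The gripper opens to 85 mm and grips with 20 to 120 N. Pads are 22 mm wide; open, the fingers measure 114 mm over their backs; the gripper's body (76 mm by 85 mm) begins 54 mm behind the grasp point. The pads swing forward as they close: fully open they stand 13 mm farther back than shut.
Start: joints at [1.173, 0.053, 1.613, -0, 1.476, -0.119], TCP at [0.172, 0.601, 0.248] pointing down, gripper open.
Joint ranges: [-3.01, 3.01], [-1.01, 2.22], [0.06, 2.58], [-1.02, 4.17], [0.09, 2.62], [-3.14, 3.14]. Speed limits (rad/s): [2.57, 2.57, 3.14, 3.14, 3.14, 3.14].

### API

Orientations are given as a unit quaternion [w, x, y, z].
In Python, from plant import status, viewer, manip gives the robot as it stands.
- The arm moves only by the tool drive_tool, never from a script. Its argument "plan" is a list of rows, each a list of 4 numbers: the shift along the tool's x, y, z in m, then the turn about the tool's x in units of 8 degrees (1.0 is 8 degrees). A call has 1 to 12 rows; each row is the pose to reach, as a shift and turn from the pose commanded when the call began, along the tool's axes at that moment; what a row does not reach only later rows make up. A row lasts 1/10 s, in which the tool goes at most 50 mm and 8.59 degrees, less where a joint would pass 70% of its speed; a pose out of reach is approached as far as the arm can. A call with a gripper value outside its range is refused whole. "fingers" is the finger opening in m, from 0 to 0.0854, set as the call begins (left out, the last holds). The fingers move at their own pace and stop on an object; the grip force is fixed at half the most. Time passes only in rows, so rows that repeat a pose let the fingers close. It gives the time, the measured TCP pose, the force and the opening at its end, in the units of the state.
- status.state(): the state, without advancing time (a new reading comes with each control period).
- viewer.grab_frame(name): name is "side" or "top"; returns the picture (420x560x3 uint8, blue, green, red); there is no depth.
- viewer.calibration(name): a dict with "vfov" (degrees; the focal length in pixels is half the picture's height over the tangent of half this angle, whatever the lens; pixels are square), "cx", "cy" (the principal point, pixels), "rvec" (rotation vector, rad) and "tvec" (3), from world to camera coordinates, as OpenCV has them. Camera axes: x right, y down, z forward; pixel columns grow to the right and rows downward; lengths in m; the calibration is good to about 2 mm. A picture is of the moment at which its call begins. calibration takes no time and is no camera call.
- manip.job_done(): hands the job in, once; it reports no verdict.
The state is a dict: "time": time; "joint_pos": joint angles; "joint_vel": joint speeds; "joint_efforts": joint torques, N m; "tool_pos": TCP position; "tool_rot": TCP orientation; "contact_force": force on the tool from outside, world axes, zero at the start; "ft_torque": the same for the moment, N m; "gripper_width": opening from 0.0 (shut) to 1.0 (fully open).
Only numpy, scipy, OpenCV 4.12 (cv2) and the standard library are available. Lean on these libraries where they do the work, as an engineer would, in place of code of your own. Each camera call takes 0.05 s, during which the arm holds its last target. There are 200 camera calls.

### The job

The hand stamp on the desk tidy is boxed in by the pen pot, the clip box and the bottle: first move all three of these onto the black mat, then stand the stamp face down in the middle of the open ink pad and leave it there, and only then put the three back on the tidy, each exactly where it stood before. Keep everything upright, set things down gently rather than dropping them, and do not push the mug or the tape dispenser about.

Things in the scene. Friction and masses are not known exactly. Their poses are not given: they have to be found in the camera images.
- pen_pot: Round dark metal pen pot, 56 mm diameter, 100 mm high, upright, with four pens and pencils fixed in it that stand up to about 120 mm above its underside. Origin: centre of its underside, z up. 0.15 to 0.3 kg. At the start it stands on one of the tidy's three outer places (which one varies); return it to that spot. Can be held across its 56 mm about 80 mm above its underside.
- clip_box: Square upright paper-clip dispenser, white with a black top, 46 x 46 mm, 108 mm high, its sides along its x and y axes, within about 0.1 rad of the tidy's axes. Origin: centre of its underside, z up. 0.15 to 0.27 kg. At the start on one of the tidy's three outer places; must return to that spot. It can be held across two opposite sides about 80 mm above its underside.
- bottle: Round white screen-cleaner bottle, closed, 44 mm diameter up to 96 mm, then a shoulder and a 27 mm grey cap, 125 mm high overall. Origin: centre of its underside, z up. 0.15 to 0.3 kg. At the start on one of the tidy's three outer places; must return to that spot. It can be held across its 44 mm about 80 mm above its underside.
- stamp: Wooden hand stamp: rectangular base 24 mm (x) by 40 mm (y), 18 mm high, with an upright round handle of 22 mm diameter between 30 and 54 mm height (58 mm overall). Origin: centre of its underside, z up. About 0.08 kg. It stands in the midst of the three taller things, its axes roughly along the tidy's. Hold it across the handle about 42 mm above its underside.
- tidy: Fixed flat grey desk tidy, a plate 8 mm thick, 210 mm in its y, from -105 to +70 mm in its x, with an 18 mm high rim on its +x edge and a 20 mm high eraser and sharpener fixed in its -x corners. Origin: desk level, under the stamp's place; x points away from the robot, yaw within 0.35 rad. Three outer places, seen as dark discs, at (0,60), (0,-60), (-60,0) mm; things stand within 5 mm of them.
- mat: Flat black rubber mat fixed to the desk, 290 mm along its x, 150 mm along its y, 4 mm thick, to the left or to the right of the tidy. Origin: centre of its underside. The side area: room for three things in a row along its x; they count as on it when their centres are over it.
- ink_pad: Open ink pad fixed to the desk, on the other side of the tidy from the mat: steel tin 75 mm (x) by 110 mm (y) with a flat dark blue felt whose top is 14 mm above the desk; its open lid, 9 mm high, lies flat beside it on its +x side. Origin: at desk level under the centre of the felt. The felt is rigid and carries the stamp.
- mug: White mug, 78 mm wide, 90 mm high, standing beyond the tidy. Bystander. Origin: centre of its underside.
- tape: Black tape dispenser, 130 x 55 mm, 70 mm high, beyond the tidy, long along its x. Bystander. Origin: centre of its underside.
There are look-alikes about, which are no part of the job. Several things have the shape of the stamp; the one meant has the colours described above. What is shaped like the pen_pot but orange is not meant.

How it is judged:
On the way, in this order (a step that is already met when the one before it is completed fails the run):
1. pen pot, clip box and bottle all stand upright on the mat, the stamp still in its place (x of pen_pot in the frame of mat between -0.14 and 0.14 m and y of pen_pot in the frame of mat between -0.07 and 0.07 m and z of each of pen_pot, clip_box, bottle in the frame of mat below 0.012 m and angle between each of pen_pot, clip_box, bottle's own z axis and vertical below 0.15 rad and linear speed of each of pen_pot, clip_box, bottle below 0.05 m/s and x of clip_box in the frame of mat between -0.14 and 0.14 m and y of clip_box in the frame of mat between -0.07 and 0.07 m and x of bottle in the frame of mat between -0.14 and 0.14 m and y of bottle in the frame of mat between -0.07 and 0.07 m and distance of stamp from where it was at the start of the episode below 0.03 m), for 0.2 s.
2. the stamp stands released on the middle of the ink pad while the three still stand on the mat (horizontal distance between stamp and ink_pad below 0.015 m and z of stamp in the frame of ink_pad between 0.008 and 0.02 m and angle between each of stamp, pen_pot, clip_box, bottle's own z axis and vertical below 0.15 rad and linear speed of each of stamp, pen_pot, clip_box, bottle below 0.05 m/s and contact force between stamp and the fingers below 0.1 N and x of pen_pot in the frame of mat between -0.14 and 0.14 m and y of pen_pot in the frame of mat between -0.07 and 0.07 m and z of each of pen_pot, clip_box, bottle in the frame of mat below 0.012 m and x of clip_box in the frame of mat between -0.14 and 0.14 m and y of clip_box in the frame of mat between -0.07 and 0.07 m and x of bottle in the frame of mat between -0.14 and 0.14 m and y of bottle in the frame of mat between -0.07 and 0.07 m), for 0.2 s.
At the end, for the whole second after the job is handed in: The stamp stands upright on the ink pad's felt, its centre within 15 mm of the pad's centre; pen pot, clip box and bottle stand upright on the tidy, each within 15 mm of where it stood at the start (any yaw); all released and at rest (horizontal distance between stamp and ink_pad below 0.015 m and z of stamp in the frame of ink_pad between 0.008 and 0.02 m and angle between each of stamp, pen_pot, clip_box, bottle's own z axis and vertical below 0.15 rad and linear speed of stamp below 0.05 m/s and contact force between each of stamp, pen_pot, clip_box, bottle and the fingers below 0.1 N and distance of each of pen_pot, clip_box, bottle from where it was at the start of the episode below 0.015 m and linear speed of each of pen_pot, clip_box, bottle below 0.03 m/s); the robot touches nothing.
It fails at once if the pen pot, clip box, bottle or stamp is tipped over (angle between any of pen_pot, clip_box, bottle, stamp's own z axis and vertical above 0.6 rad).
It fails at once if one of them is dropped or thrown (over 0.7 m/s while not held) ((linear speed of pen_pot above 0.7 m/s and contact force between pen_pot and the fingers below 0.05 N) or (linear speed of clip_box above 0.7 m/s and contact force between clip_box and the fingers below 0.05 N) or (linear speed of bottle above 0.7 m/s and contact force between bottle and the fingers below 0.05 N) or (linear speed of stamp above 0.7 m/s and contact force between stamp and the fingers below 0.05 N)).
It fails at once if the mug or tape dispenser is pushed more than 30 mm (distance of any of mug, tape from where it was at the start of the episode above 0.03 m).
It also fails if it takes over 136 s, if anything falls off the work surface, if the arm or the gripper's body presses on something with over 40 N, if the wrist force passes 120 N, or if a joint passes its speed limit or range.

## Working session

There is one attempt and no reset: what is moved stays moved. The work goes in short steps, Python scripts to look and compute and a tool call to move; the robot and the scene stay as the last step left them, time stands still between calls to the robot, and variables do not carry over. Pictures are saved under pics/ and viewed, about 12 in all and at most 16, crops included, and the job is handed in when it is done.

Besides the shell and the picture viewer there is one more tool, called after "Request:" by a JSON object that holds its "fn" and its "kwargs". drive_tool: Moves the arm, as the interface text tells. Its arguments: {"type":"object","properties":{"plan":{"type":"array","items":{"type":"array","items":{"type":"number"}}},"fingers":{"type":"number"}},"required":["plan"]}

```bash
mkdir -p pics; ls
python3 - <<'E'
from plant import status, viewer
import cv2
print(status.state())
for n in("side","top"):
    f=viewer.grab_frame(n); cv2.imwrite(f"pics/{n}0.png",f); print(n,viewer.calibration(n))
E
```

```text
pics
{'time': 0.0, 'joint_pos': array([ 1.17301402e+00,  5.33699486e-02,  1.61427825e+00,  2.70838028e-05,
        1.47597124e+00, -1.19005330e-01]), 'joint_vel': array([-6.18809725e-05,  2.37681515e-03, -3.04103686e-04,  9.68776915e-04,
       -8.62571573e-04, -3.29471274e-04]), 'joint_efforts': array([ 2.11390820e-04, -3.93682194e+01, -3.70175993e+01, -5.23785354e-05,
        6.88714266e-03,  3.89791367e-06]), 'tool_pos': array([0.1717598 , 0.60033926, 0.24706426]), 'tool_rot': array([ 0.70005585,  0.09755419,  0.70044049, -0.0989349 ]), 'contact_force': array([-0.20769485,  0.59830699,  0.50833612]), 'ft_torque': array([ 0.02211796, -0.01604795,  0.0125497 ]), 'gripper_width': 1.001895378158326}
side {'vfov': 57.48483868816137, 'cx': 282.8722708917624, 'cy': 208.30648803981765, 'rvec': array([ 2.40335899, -0.03554711,  0.02049025]), 'tvec': array([-0.58180917,  0.05671025,  0.85522321])}
top {'vfov': 54.236038868136966, 'cx': 283.5064681214675, 'cy': 211.074843319046, 'rvec': array([ 2.23041695, -2.20415656,  0.09614861]), 'tvec': array([-0.02318402,  0.58461576,  0.82339521])}
```

View pics/side0.png

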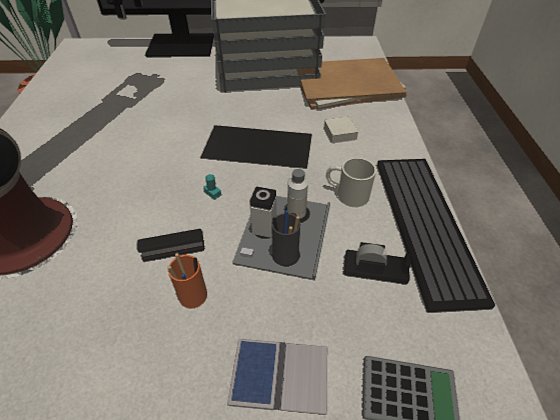

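View pics/top0.png

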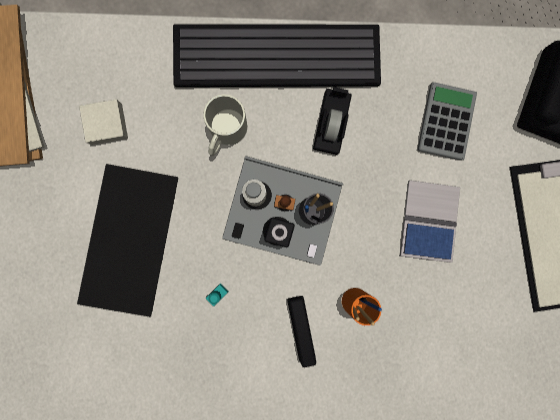

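The side view shows the tidy in the middle, the mat on the far (+y) side and the ink pad near the camera. The top view has the bottle at (255,193), stamp (285,202), pot (317,208), clip box (279,233), mat (128,240) and pad felt (429,241).

```bash
cat > h.py <<'E'
import numpy as np, cv2
from plant import status, viewer
def cal(n):
    c=viewer.calibration(n); f=210/np.tan(np.radians(c["vfov"])/2)
    K=np.array([[f,0,c["cx"]],[0,f,c["cy"]],[0,0,1.]]); R=cv2.Rodrigues(np.array(c["rvec"]))[0]; t=np.array(c["tvec"])
    return K,R,t
def ray(n,uv):
    K,R,t=cal(n); d=R.T@np.linalg.solve(K,[uv[0],uv[1],1.]); return -R.T@t,d/np.linalg.norm(d)
def onz(n,uv,z):
    o,d=ray(n,uv); return (o+d*(z-o[2])/d[2]).round(4)
def proj(n,P):
    K,R,t=cal(n); p=K@(R@np.asarray(P,float)+t); return (p[:2]/p[2]).round(1)
def tri(a,b):  # top uv, side uv -> midpoint and gap
    o1,d1=ray("top",a); o2,d2=ray("side",b)
    s=np.linalg.lstsq(np.c_[d1,-d2],o2-o1,rcond=None)[0]; p,q=o1+d1*s[0],o2+d2*s[1]
    return ((p+q)/2).round(4),np.linalg.norm(p-q).round(4)
E
python3 - <<'E'
from h import *
T=cv2.imread("pics/top0.png");S=cv2.imread("pics/side0.png")
for n in("top","side"): print(n,ray(n,(280,210)))
def rect(n,I,lo,hi,roi,z):
    m=cv2.inRange(I,np.array(lo),np.array(hi)); x0,y0,x1,y1=roi; k=np.zeros_like(m);k[y0:y1,x0:x1]=m[y0:y1,x0:x1]
    c=max(cv2.findContours(k,0,2)[0],key=cv2.contourArea); q=cv2.approxPolyDP(c,0.03*cv2.arcLength(c,True),True)[:,0]
    P=np.array([onz(n,p,z)[:2] for p in q]); print(n,q.tolist(),P.tolist(),'mean',P.mean(0),'sides',np.linalg.norm(P-np.roll(P,-1,0),axis=1))
rect("top",T,(0,0,0),(45,45,45),(60,150,200,330),.004)
rect("side",S,(0,0,0),(45,45,45),(190,115,325,175),.004)
rect("top",T,(70,30,0),(200,110,80),(395,200,470,270),.014)
rect("side",S,(70,30,0),(200,110,80),(220,330,290,415),.014)
a=cv2.resize(T[145:275,215:350],None,fx=5,fy=5,interpolation=2)
b=cv2.resize(S[155:285,225:345],None,fx=5,fy=5,interpolation=2)
cv2.imwrite("pics/t1.png",a[:600,:800]);cv2.imwrite("pics/s1.png",b[:600])
E
```

```text
top (array([0.54580167, 0.01721404, 0.84976289]), array([ 0.04915437, -0.0313954 , -0.99829764]))
side (array([ 0.56145728, -0.55142366,  0.6736634 ]), array([ 0.01719134,  0.66934592, -0.74275198]))
top [[106, 165], [78, 303], [150, 315], [177, 178]] [[0.6748, 0.347], [0.3956, 0.3936], [0.3721, 0.2504], [0.6505, 0.2028]] mean [0.52325 0.29845] sides [0.28306218 0.14511544 0.28243994 0.14623314]
side [[201, 156], [306, 167], [311, 135], [214, 126]] [[0.3693, 0.2537], [0.6491, 0.202], [0.6734, 0.3388], [0.3921, 0.389]] mean [0.520975 0.295875] sides [0.28453634 0.13894146 0.28574417 0.13720762]
top [[408, 224], [405, 253], [450, 258], [453, 230]] [[0.5614, -0.2738], [0.5017, -0.2673], [0.4922, -0.3614], [0.5501, -0.3682]] mean [ 0.52635  -0.317675] sides [0.06005281 0.09457833 0.05829794 0.09507392]
side [[241, 341], [232, 399], [269, 403], [275, 344]] [[0.4995, -0.2671], [0.4891, -0.3623], [0.5483, -0.37], [0.5595, -0.2743]] mean [ 0.5241   -0.318425] sides [0.09576638 0.05969866 0.09635315 0.06043046]
```

View pics/t1.png

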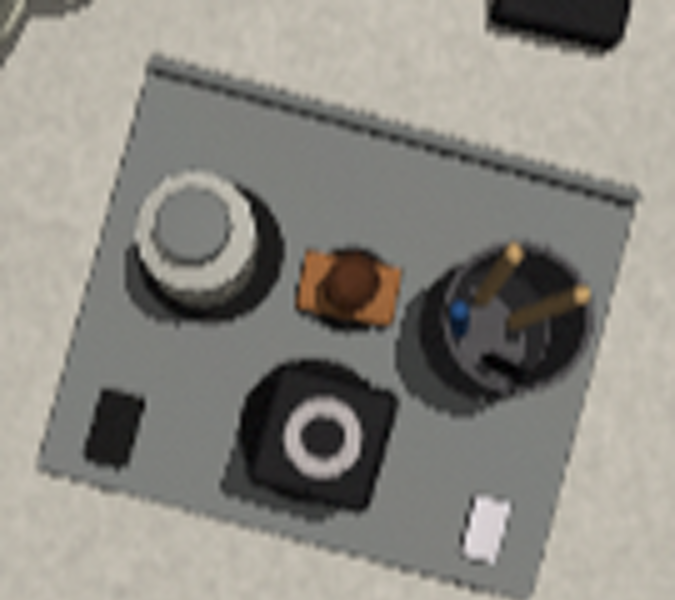

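View pics/s1.png

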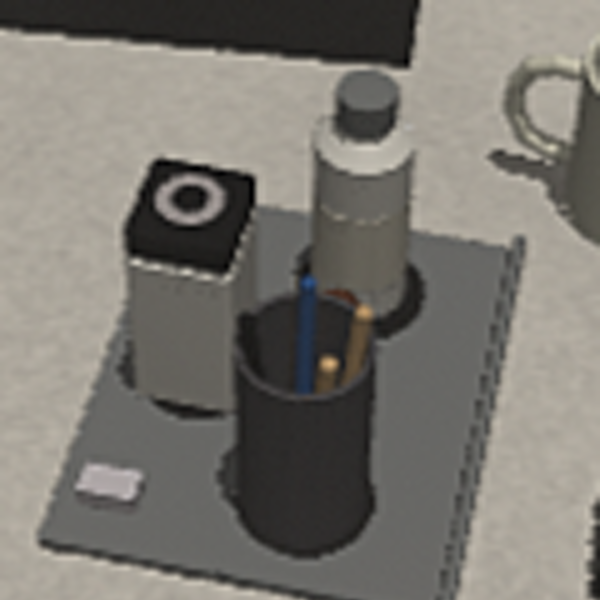

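Run:
```python
from h import *
cv=lambda x,y:(x/5-.4+215,y/5-.4+145); cs=lambda x,y:(x/5-.4+225,y/5-.4+155)
for n,a,b,z in(("bottle",cv(192,224),cs(369,88),.133),("clip",cv(322,437),cs(190,200),.116),("pot",cv(515,318),cs(305,343),.108)):
    print(n,tri(a,b),"top@z",onz("top",a,z),"side@z",onz("side",b,z))
print("stamp handle",onz("top",cv(352,277),.066))
C=np.array([onz("top",cv(*p),.026)[:2] for p in((302,250),(403,265),(392,327),(297,310))]);print("stamp base",C.mean(0),C.tolist())
# tidy corners
L=[onz("top",cv(40,468),.008),onz("top",cv(528,598),.008),onz("top",cv(637,190),.018),onz("top",cv(150,57),.018)]
L=np.array(L);print(L)
Ls=np.array([onz("side",cs(40,543),.008),onz("side",cs(523,238),.018)]);print(Ls)
ex=(L[3]-L[0])[:2]+(L[2]-L[1])[:2]; yaw=np.arctan2(ex[1],ex[0]); 
ey=(L[0]-L[1])[:2]; print("yaw",yaw,np.arctan2(-ey[0],ey[1]),np.linalg.norm(ey),np.linalg.norm(ex)/2)
e=np.array([np.cos(yaw),np.sin(yaw)]);f=np.array([-e[1],e[0]]); c=L[:,:2].mean(0)+e*.0175
print("origin",c); 
for nm,(x,y) in dict(o=(0,0),L=(0,.06),R=(0,-.06),F=(-.06,0)).items(): print(nm,c+e*x+f*y)
print([proj("top",(.523,.297,.004)),proj("side",(.523,.297,.004))])
# plate height check: eraser corner/plate corner across views
print("plate corner",tri(cv(40,468),(0,0)) if 0 else "", "nearleft? ",tri(cv(528,598),cs(40,543)))
print("pad lower-left",tri((405,253),(241,341)),"mat corner",tri((177,178),(306,167)),tri((150,315),(201,156)))
```

```text
bottle (array([0.616 , 0.0424, 0.1318]), np.float64(0.0014)) top@z [0.6166 0.0424 0.133 ] side@z [0.6152 0.041  0.133 ]
clip (array([ 0.5413, -0.0046,  0.1149]), np.float64(0.0025)) top@z [ 0.5425 -0.0045  0.116 ] side@z [ 0.5401 -0.0058  0.116 ]
pot (array([ 0.5855, -0.0747,  0.1063]), np.float64(0.0021)) top@z [ 0.5865 -0.0745  0.108 ] side@z [ 0.5844 -0.0762  0.108 ]
stamp handle [ 0.6037 -0.0168  0.066 ]
stamp base [ 0.602225 -0.0172  ] [[0.6173, 0.0017], [0.6118, -0.0391], [0.5867, -0.0349], [0.5931, 0.0035]]
[[ 0.5282  0.1071  0.008 ]
 [ 0.477  -0.093   0.008 ]
 [ 0.6446 -0.1355  0.018 ]
 [ 0.696   0.0644  0.018 ]]
[[ 0.4745 -0.0976  0.008 ]
 [ 0.6929  0.061   0.018 ]]
yaw -0.2487633380758405 -0.2504976301076164 0.20654648387227512 0.1730261540923799
origin [ 0.60341131 -0.0185586 ]
o [ 0.60341131 -0.0185586 ]
L [0.61818364 0.03959446]
R [ 0.58863898 -0.07671166]
F [ 0.54525825 -0.00378626]
[array([128.7, 239.8]), array([258.3, 145. ])]
plate corner  nearleft?  (array([ 0.4752, -0.0939,  0.0025]), np.float64(0.0027))
pad lower-left (array([ 0.5006, -0.2673,  0.0144]), np.float64(0.0022)) mat corner (array([0.6499, 0.203 , 0.0032]), np.float64(0.0013)) (array([0.3716, 0.2494, 0.0074]), np.float64(0.0025))
```

```bash
cat >> h.py <<'E'
from scipy.spatial.transform import Rotation as Ro
def here():
    s=status.state(); q=s["tool_rot"]; return s,np.array(s["tool_pos"]),Ro.from_quat(np.r_[q[1:],q[0]]).as_matrix()
YAW=-0.25
me=np.array([np.cos(-.166),np.sin(-.166)]); mf=np.array([-me[1],me[0]]); mc=np.array([.522,.297])
W=dict(bottle=(.616,.0418),clip=(.5413,-.0050),pot=(.5855,-.0752),stamp=(.6028,-.0172),pad=(.5253,-.318),
  mb=mc+me*.085-mf*.03, mk=mc+mf*.03, mp=mc-me*.085-mf*.03)
def to(xy,z):
    s,p,R=here(); return (R.T@(np.r_[xy,z]-p)).round(4)
def rep():
    s,p,R=here(); y=R[:,1]; print("t",s["time"],"tcp",p.round(4),"down",R[:,0].round(4),"tool y ang",np.arctan2(y[1],y[0]).round(4),
      "turn units to YAW",np.round([np.degrees((np.arctan2(y[1],y[0])-a+np.pi)%(2*np.pi)-np.pi)/8 for a in(YAW,YAW+np.pi)],2),"j1,j6",s["joint_pos"][[0,5]].round(3),"grip",round(s["gripper_width"],3),"F",np.round(s["contact_force"],1))
E
python3 - <<'E'
from h import *
rep(); print(W)
print(to(W["bottle"],.25)); s,p,R=here(); print(R.round(3))
E
```

```text
t 0.1 tcp [0.1718 0.6004 0.2472] down [-7.0e-04 -1.7e-03 -1.0e+00] tool y ang 1.292 turn units to YAW [ 11.04 -11.46] j1,j6 [ 1.173 -0.119] grip 1.003 F [-0.6  0.3 -0.4]
{'bottle': (0.616, 0.0418), 'clip': (0.5413, -0.005), 'pot': (0.5855, -0.0752), 'stamp': (0.6028, -0.0172), 'pad': (0.5253, -0.318), 'mb': array([0.6008744 , 0.25336711]), 'mk': array([0.52695716, 0.32658761]), 'mp': array([0.43321128, 0.28145768])}
[-0.0022 -0.4148  0.5808]
[[-0.001  0.275  0.961]
 [-0.002  0.961 -0.275]
 [-1.    -0.002 -0.   ]]
```

Request:
{"fn": "drive_tool", "kwargs": {"plan": [[0,-0.035,0.048,1],[0,-0.07,0.097,2],[0,-0.105,0.145,3],[0,-0.14,0.194,4],[0,-0.175,0.242,5],[0,-0.21,0.29,6],[0,-0.24,0.339,7],[0,-0.275,0.387,8],[0,-0.31,0.435,9],[0,-0.345,0.484,10],[0,-0.38,0.532,11.04],[0,-0.415,0.581,11.04]], "fingers": 0.075}}

```text
time: 1.3
tool_pos: [0.5463, 0.1295, 0.2479]
tool_rot: [-0.433, -0.559, -0.433, 0.559]
contact_force: [0.5, 0.8, 0.6]
gripper_width: 0.881
```

```bash
python3 -c "
from h import *
rep()
for k in W: print(k,to(W[k],.25))"
```

```text
t 1.3 tcp [0.5463 0.1295 0.2479] down [-4.e-04  2.e-04 -1.e+00] tool y ang -0.2521 turn units to YAW [-2.000e-02  2.248e+01] j1,j6 [0.1   0.352] grip 0.881 F [0.5 0.8 0.6]
bottle [-0.0021  0.0894  0.0675]
clip [-0.0021  0.0287  0.1315]
pot [-0.0021  0.089   0.1884]
stamp [-0.0021  0.0913  0.1279]
pad [-0.0021  0.0913  0.4386]
mb [-0.0021  0.022  -0.1336]
mk [-0.002  -0.0679 -0.1861]
mp [-0.002  -0.1474 -0.119 ]
```

Request:
{"fn": "drive_tool", "kwargs": {"plan": [[0,0.04,0.03,0],[0,0.08,0.06,0],[0,0.089,0.067,0],[0.02,0.089,0.067,0],[0.04,0.089,0.067,0],[0.04,0.089,0.067,0],[0.04,0.089,0.067,0]]}}

```text
time: 2.0
tool_pos: [0.6146, 0.045, 0.2078]
tool_rot: [-0.434, -0.558, -0.434, 0.559]
contact_force: [0.5, -0.7, 0.7]
gripper_width: 0.881
```

```bash
python3 -c "
from h import *
rep(); print(to(W['bottle'],.088))
cv2.imwrite('pics/s2.png',cv2.resize(viewer.grab_frame('side')[80:300,180:400],None,fx=2.5,fy=2.5))"
```

```text
t 2.0 tcp [0.6146 0.045  0.2078] down [-1.7e-03  2.0e-04 -1.0e+00] tool y ang -0.2489 turn units to YAW [ 1.000e-02 -2.249e+01] j1,j6 [-0.048  0.201] grip 0.881 F [ 0.5 -0.7  0.7]
[0.1198 0.0023 0.0027]
```

View pics/s2.png

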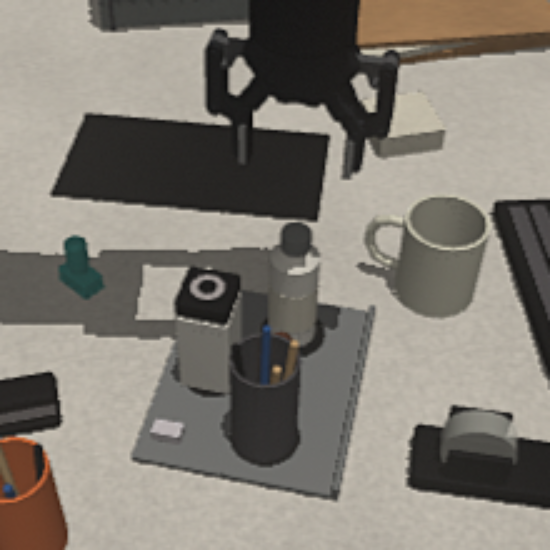

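The open fingers (241,150) and (350,165) straddle the bottle's column (295,240), well above it. I'll go down slowly.

Request:
{"fn": "drive_tool", "kwargs": {"plan": [[0.02,0.002,0.003,0],[0.045,0.002,0.003,0],[0.07,0.002,0.003,0],[0.09,0.002,0.003,0],[0.105,0.002,0.003,0],[0.115,0.002,0.003,0],[0.121,0.002,0.003,0],[0.121,0.002,0.003,0],[0.121,0.002,0.003,0]]}}

```text
time: 2.95
tool_pos: [0.6171, 0.0411, 0.0883]
tool_rot: [0.434, 0.559, 0.434, -0.558]
contact_force: [0.4, -0.3, -0.2]
gripper_width: 0.875
```

Request:
{"fn": "drive_tool", "kwargs": {"plan": [[0,0,0,0],[0,0,0,0],[0,0,0,0],[0,0,0,0],[0,0,0,0],[0,0,0,0],[0,0,0,0],[0,0,0,0]], "fingers": 0.03}}

```text
time: 3.75
tool_pos: [0.617, 0.0411, 0.0885]
tool_rot: [0.434, 0.559, 0.434, -0.558]
contact_force: [-1.7, 0.4, 5.8]
gripper_width: 0.498
```

```bash
python3 -c "
from h import *
rep()
for k in W: print(k,to(W[k],.25))"
```

```text
t 3.75 tcp [0.617  0.0411 0.0885] down [ 0.0012  0.     -1.    ] tool y ang -0.2494 turn units to YAW [  0.  -22.5] j1,j6 [-0.054  0.196] grip 0.498 F [-1.7  0.4  5.8]
bottle [-0.1615 -0.0009 -0.0005]
clip [-0.1616 -0.0618  0.0633]
pot [-0.1615 -0.0016  0.1204]
stamp [-0.1615  0.0008  0.06  ]
pad [-0.1616 -0.      0.3706]
mb [-0.1615 -0.0678 -0.2018]
mk [-0.1616 -0.1575 -0.2545]
mp [-0.1617 -0.2372 -0.1876]
```

Request:
{"fn": "drive_tool", "kwargs": {"plan": [[-0.015,0,0,0],[-0.04,0,0,0],[-0.07,0,0,0],[-0.08,-0.01,-0.03,0],[-0.08,-0.02,-0.065,0],[-0.08,-0.033,-0.1,0],[-0.08,-0.045,-0.135,0],[-0.08,-0.055,-0.165,0],[-0.08,-0.063,-0.19,0],[-0.08,-0.068,-0.202,0],[-0.08,-0.068,-0.202,0],[-0.08,-0.068,-0.202,0]]}}

```text
time: 4.95
tool_pos: [0.6003, 0.2528, 0.167]
tool_rot: [-0.434, -0.558, -0.434, 0.559]
contact_force: [-0.7, 0.8, -2.4]
gripper_width: 0.497
```

Request:
{"fn": "drive_tool", "kwargs": {"plan": [[0.02,0,0,0],[0.04,0,0,0],[0.055,0,0,0],[0.065,0,0,0],[0.072,0,0,0],[0.077,0,0,0],[0.08,0,0,0],[0.082,0,0,0],[0.082,0,0,0],[0.082,0,0,0]]}}

```text
time: 5.95
tool_pos: [0.6007, 0.2538, 0.0859]
tool_rot: [0.434, 0.559, 0.434, -0.558]
contact_force: [-0.1, 0.1, -2.9]
gripper_width: 0.501
```

```bash
python3 -c "
from h import *
rep(); print(to(W['mb'],.0845),to(W['clip'],.15))"
```

```text
t 5.95 tcp [0.6007 0.2538 0.0859] down [ 9.e-04  2.e-04 -1.e+00] tool y ang -0.2493 turn units to YAW [ 1.000e-02 -2.249e+01] j1,j6 [0.286 0.535] grip 0.501 F [-0.1  0.1 -2.9]
[0.0014 0.0002 0.0004] [-0.0643  0.0063  0.2654]
```

Request:
{"fn": "drive_tool", "kwargs": {"plan": [[0.001,0,0,0],[0.0015,0,0,0],[0.002,0,0,0],[0.002,0,0,0]]}}

```text
time: 6.35
tool_pos: [0.6008, 0.2539, 0.0845]
tool_rot: [0.434, 0.559, 0.434, -0.558]
contact_force: [-3.1, 0.2, 4.2]
gripper_width: 0.501
```

Request:
{"fn": "drive_tool", "kwargs": {"plan": [[0,0,0,0],[0,0,0,0],[0,0,0,0],[0,0,0,0],[0,0,0,0],[-0.01,0,0,0],[-0.03,0,0,0],[-0.07,0,0,0],[-0.11,0,0,0],[-0.12,0,0,0],[-0.12,0,0,0]], "fingers": 0.07}}

```text
time: 7.45
tool_pos: [0.602, 0.2541, 0.2072]
tool_rot: [0.435, 0.56, 0.433, -0.556]
contact_force: [0.1, 0.1, -0.3]
gripper_width: 0.82
```

```bash
python3 -c "
from h import *
rep(); print(to(W['clip'],.2))"
```

```text
t 7.45 tcp [0.602  0.2541 0.2072] down [ 0.0062  0.0018 -1.    ] tool y ang -0.2494 turn units to YAW [  0.  -22.5] j1,j6 [0.286 0.535] grip 0.82 F [ 0.1  0.1 -0.3]
[0.0064 0.0051 0.2661]
```

Request:
{"fn": "drive_tool", "kwargs": {"plan": [[0,0,0.03,0],[0,0,0.07,0],[0,0.003,0.115,0],[0,0.005,0.16,0],[0,0.005,0.205,0],[0,0.005,0.24,0],[0,0.005,0.26,0],[0.01,0.005,0.266,0],[0.02,0.005,0.266,0],[0.02,0.005,0.266,0],[0.02,0.005,0.266,0]]}}

```text
time: 8.55
tool_pos: [0.5391, -0.0042, 0.1818]
tool_rot: [-0.434, -0.557, -0.435, 0.559]
contact_force: [0.7, -0.0, -0.4]
gripper_width: 0.819
```

```bash
python3 -c "
from h import *
rep(); print(to(W['clip'],.091))
T=viewer.grab_frame('top');S=viewer.grab_frame('side')
cv2.imwrite('pics/c3.png',np.hstack([cv2.resize(T[140:280,60:360],(600,280)),cv2.resize(S[120:300,210:340],(200,280))]))"
```

```text
t 8.55 tcp [ 0.5391 -0.0042  0.1818] down [-2.4e-03  6.0e-04 -1.0e+00] tool y ang -0.248 turn units to YAW [ 1.000e-02 -2.249e+01] j1,j6 [-0.146  0.102] grip 0.819 F [ 0.7 -0.  -0.4]
[0.0908 0.0025 0.0002]
```

View pics/c3.png

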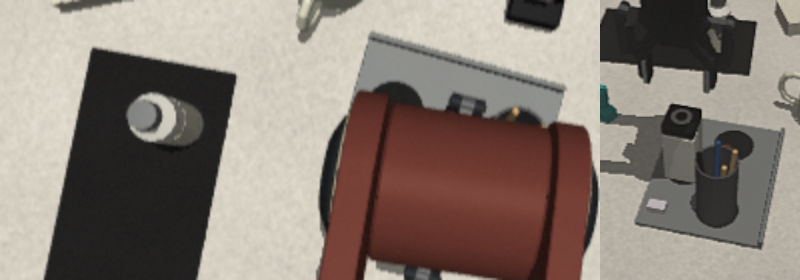

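The bottle stands on the mat (150,118 in the crop) and the fingers straddle the clip box.

Request:
{"fn": "drive_tool", "kwargs": {"plan": [[0.02,0.0025,0,0],[0.04,0.0025,0,0],[0.06,0.0025,0,0],[0.075,0.0025,0,0],[0.084,0.0025,0,0],[0.09,0.0025,0,0],[0.09,0.0025,0,0],[0.09,0.0025,0,0]]}}

```text
time: 9.45
tool_pos: [0.5426, -0.0061, 0.0941]
tool_rot: [0.434, 0.559, 0.434, -0.558]
contact_force: [0.9, -0.3, 0.8]
gripper_width: 0.819
```

Request:
{"fn": "drive_tool", "kwargs": {"plan": [[0,0,0,0],[0,0,0,0],[0,0,0,0],[0,0,0,0],[0,0,0,0],[0,0,0,0],[0,0,0,0],[0,0,0,0]], "fingers": 0.035}}

```text
time: 10.25
tool_pos: [0.5427, -0.0061, 0.0945]
tool_rot: [0.434, 0.559, 0.433, -0.558]
contact_force: [-0.2, -0.2, 6.4]
gripper_width: 0.529
```

```bash
python3 -c "
from h import *
rep()
for k in W: print(k,to(W[k],.25))"
```

```text
t 10.25 tcp [ 0.5427 -0.0061  0.0945] down [ 1.6e-03 -2.0e-04 -1.0e+00] tool y ang -0.2495 turn units to YAW [  0.  -22.5] j1,j6 [-0.148  0.101] grip 0.529 F [-0.2 -0.2  6.4]
bottle [-0.1554  0.0594 -0.0646]
clip [-0.1555 -0.0014 -0.0008]
pot [-0.1554  0.0588  0.0564]
stamp [-0.1554  0.0612 -0.0041]
pad [-0.1555  0.0604  0.3065]
mb [-0.1555 -0.0075 -0.2658]
mk [-0.1556 -0.0972 -0.3185]
mp [-0.1558 -0.1769 -0.2517]
```

Request:
{"fn": "drive_tool", "kwargs": {"plan": [[-0.015,0,0,0],[-0.045,0,0,0],[-0.075,-0.005,-0.01,0],[-0.08,-0.015,-0.04,0],[-0.08,-0.025,-0.08,0],[-0.08,-0.037,-0.12,0],[-0.08,-0.05,-0.16,0],[-0.08,-0.063,-0.2,0],[-0.08,-0.075,-0.24,0],[-0.08,-0.087,-0.28,0],[-0.08,-0.094,-0.308,0],[-0.08,-0.097,-0.318,0]]}}

```text
time: 11.45
tool_pos: [0.5258, 0.3285, 0.1733]
tool_rot: [-0.435, -0.558, -0.435, 0.558]
contact_force: [0.6, -0.9, -1.8]
gripper_width: 0.532
```

Request:
{"fn": "drive_tool", "kwargs": {"plan": [[0,0,0,0],[0.02,0,0,0],[0.04,0,0,0],[0.055,0,0,0],[0.065,0,0,0],[0.072,0,0,0],[0.077,0,0,0],[0.081,0,0,0],[0.083,0,0,0],[0.083,0,0,0]]}}

```text
time: 12.45
tool_pos: [0.5269, 0.3263, 0.0908]
tool_rot: [0.434, 0.559, 0.434, -0.558]
contact_force: [0.0, 0.4, -1.2]
gripper_width: 0.532
```

```bash
python3 -c "
from h import *
rep(); print(to(W['mk'],.0905),to(W['clip'],.15))"
```

```text
t 12.45 tcp [0.5269 0.3263 0.0908] down [ 8.e-04  4.e-04 -1.e+00] tool y ang -0.2493 turn units to YAW [  0.  -22.5] j1,j6 [0.435 0.684] grip 0.532 F [ 0.   0.4 -1.2]
[ 0.0003  0.     -0.0003] [-0.0593  0.0958  0.3175]
```

Request:
{"fn": "drive_tool", "kwargs": {"plan": [[0.0005,0,0,0],[0.001,0,0,0],[0.0015,0,0,0],[0.0015,0,0,0]]}}

```text
time: 12.85
tool_pos: [0.527, 0.3264, 0.0905]
tool_rot: [0.434, 0.559, 0.434, -0.558]
contact_force: [-2.9, -0.9, 5.2]
gripper_width: 0.535
```

Request:
{"fn": "drive_tool", "kwargs": {"plan": [[0,0,0,0],[0,0,0,0],[0,0,0,0],[0,0,0,0],[0,0,0,0],[-0.01,0,0,0],[-0.03,0,0,0],[-0.07,0,0,0],[-0.11,0,0,0],[-0.12,0,0,0],[-0.12,0,0,0]], "fingers": 0.08}}

```text
time: 13.95
tool_pos: [0.528, 0.3268, 0.2125]
tool_rot: [0.434, 0.56, 0.433, -0.556]
contact_force: [-0.3, 0.2, -0.7]
gripper_width: 0.934
```

```bash
python3 -c "
from h import *
rep(); print(to(W['pot'],.2))"
```

```text
t 13.95 tcp [0.528  0.3268 0.2125] down [ 0.0057  0.0026 -1.    ] tool y ang -0.2495 turn units to YAW [  0.  -22.5] j1,j6 [0.434 0.684] grip 0.934 F [-0.3  0.2 -0.7]
[0.0118 0.1549 0.3754]
```

Request:
{"fn": "drive_tool", "kwargs": {"plan": [[0,0.015,0.035,0],[0,0.03,0.075,0],[0,0.047,0.115,0],[0,0.065,0.155,0],[0,0.08,0.195,0],[0,0.095,0.235,0],[0,0.115,0.275,0],[0,0.13,0.315,0],[0,0.145,0.35,0],[0,0.153,0.372,0],[0,0.155,0.3755,0],[0,0.155,0.3755,0]]}}

```text
time: 15.15
tool_pos: [0.5832, -0.0762, 0.2068]
tool_rot: [-0.433, -0.558, -0.435, 0.559]
contact_force: [0.6, -0.0, 0.6]
gripper_width: 0.942
```

Request:
{"fn": "drive_tool", "kwargs": {"plan": [[0.01,0,0,0],[0.025,0,0,0],[0.03,0,0,0],[0.03,0,0,0]]}}

```text
time: 15.55
tool_pos: [0.5828, -0.075, 0.1763]
tool_rot: [-0.433, -0.557, -0.435, 0.559]
contact_force: [0.8, -0.4, 0.3]
gripper_width: 0.934
```

```bash
python3 -c "
from h import *
rep(); print(to(W['pot'],.086))
T=viewer.grab_frame('top');S=viewer.grab_frame('side')
cv2.imwrite('pics/c4.png',np.hstack([cv2.resize(T[140:300,60:260],(450,360)),cv2.resize(S[100:280,220:370],(300,360))]))"
```

```text
t 15.55 tcp [ 0.5828 -0.075   0.1763] down [-0.0038  0.001  -1.    ] tool y ang -0.2484 turn units to YAW [ 1.000e-02 -2.249e+01] j1,j6 [-0.255 -0.006] grip 0.934 F [ 0.8 -0.4  0.3]
[ 0.0903  0.003  -0.0004]
```

View pics/c4.png

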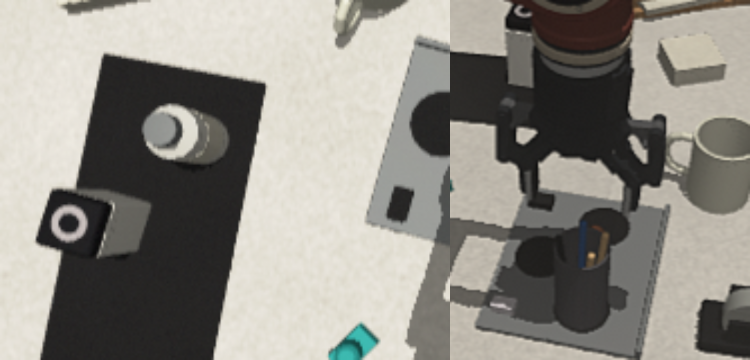

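Bottle and clip box both stand on the mat, and the fingers straddle the pot (582,290 in the crop).

Request:
{"fn": "drive_tool", "kwargs": {"plan": [[0.02,0.003,0,0],[0.04,0.003,0,0],[0.06,0.003,0,0],[0.075,0.003,0,0],[0.084,0.003,0,0],[0.09,0.003,0,0],[0.091,0.003,0,0],[0.091,0.003,0,0]]}}

```text
time: 16.45
tool_pos: [0.5874, -0.0769, 0.0884]
tool_rot: [0.434, 0.559, 0.434, -0.558]
contact_force: [0.5, 0.2, 0.1]
gripper_width: 0.938
```

Request:
{"fn": "drive_tool", "kwargs": {"plan": [[0,0,0,0],[0,0,0,0],[0,0,0,0],[0,0,0,0],[0,0,0,0],[0,0,0,0],[0,0,0,0],[0,0,0,0]], "fingers": 0.045}}

```text
time: 17.25
tool_pos: [0.5874, -0.0769, 0.089]
tool_rot: [0.434, 0.559, 0.434, -0.558]
contact_force: [-2.9, 1.4, 5.8]
gripper_width: 0.631
```

```bash
python3 -c "
from h import *
rep()
for k in W: print(k,to(W[k],.25))"
```

```text
t 17.25 tcp [ 0.5874 -0.0769  0.089 ] down [ 1.e-03 -3.e-04 -1.e+00] tool y ang -0.2494 turn units to YAW [  0.  -22.5] j1,j6 [-0.256 -0.006] grip 0.631 F [-2.9  1.4  5.8]
bottle [-0.1611 -0.0014 -0.1221]
clip [-0.1611 -0.0623 -0.0583]
pot [-0.1611 -0.0021 -0.0012]
stamp [-0.161   0.0004 -0.0616]
pad [-0.161  -0.0005  0.249 ]
mb [-0.1611 -0.0683 -0.3234]
mk [-0.1612 -0.158  -0.3761]
mp [-0.1613 -0.2377 -0.3092]
```

Request:
{"fn": "drive_tool", "kwargs": {"plan": [[-0.015,0,0,0],[-0.045,0,0,0],[-0.085,0,0,0],[-0.1,-0.02,-0.027,0],[-0.1,-0.048,-0.063,0],[-0.1,-0.077,-0.1,0],[-0.1,-0.105,-0.137,0],[-0.1,-0.133,-0.174,0],[-0.1,-0.162,-0.21,0],[-0.1,-0.19,-0.247,0],[-0.1,-0.218,-0.284,0],[-0.1,-0.234,-0.304,0]]}}

```text
time: 18.45
tool_pos: [0.4334, 0.2781, 0.188]
tool_rot: [0.434, 0.558, 0.435, -0.558]
contact_force: [-0.0, -0.9, -2.0]
gripper_width: 0.628
```

Request:
{"fn": "drive_tool", "kwargs": {"plan": [[0,-0.004,-0.005,0],[0,-0.004,-0.005,0],[0.02,-0.004,-0.005,0],[0.04,-0.004,-0.005,0],[0.06,-0.004,-0.005,0],[0.075,-0.004,-0.005,0],[0.085,-0.004,-0.005,0],[0.093,-0.004,-0.005,0],[0.099,-0.004,-0.005,0],[0.101,-0.004,-0.005,0],[0.101,-0.004,-0.005,0]]}}

```text
time: 19.55
tool_pos: [0.4328, 0.2815, 0.087]
tool_rot: [0.434, 0.558, 0.434, -0.558]
contact_force: [-0.3, 0.4, -2.6]
gripper_width: 0.629
```

```bash
python3 -c "
from h import *
rep(); print(to(W['mp'],.085))"
```

```text
t 19.55 tcp [0.4328 0.2815 0.087 ] down [ 3.e-04  1.e-04 -1.e+00] tool y ang -0.2495 turn units to YAW [  0.  -22.5] j1,j6 [0.432 0.682] grip 0.629 F [-0.3  0.4 -2.6]
[ 0.002   0.0004 -0.0001]
```

Request:
{"fn": "drive_tool", "kwargs": {"plan": [[0.001,0,0,0],[0.002,0,0,0],[0.0025,0,0,0],[0.003,0,0,0],[0.003,0,0,0]]}}

```text
time: 20.05
tool_pos: [0.433, 0.2817, 0.085]
tool_rot: [0.434, 0.559, 0.434, -0.558]
contact_force: [-2.8, -0.7, 5.5]
gripper_width: 0.632
```

Request:
{"fn": "drive_tool", "kwargs": {"plan": [[0,0,0,0],[0,0,0,0],[0,0,0,0],[0,0,0,0],[0,0,0,0],[-0.01,0,0,0],[-0.03,0,0,0],[-0.07,0,0,0],[-0.11,0,0,0],[-0.12,0,0,0],[-0.12,0,0,0]], "fingers": 0.08}}

```text
time: 21.15
tool_pos: [0.434, 0.2821, 0.2072]
tool_rot: [0.434, 0.56, 0.433, -0.556]
contact_force: [0.4, -0.1, -0.7]
gripper_width: 0.94
```

```bash
python3 -c "
from h import *
rep(); print(to(W['stamp'],.15))
cv2.imwrite('pics/t5.png',viewer.grab_frame('top')); cv2.imwrite('pics/s5.png',viewer.grab_frame('side'))
T=cv2.imread('pics/t5.png');S=cv2.imread('pics/s5.png')
cv2.imwrite('pics/c5.png',np.hstack([cv2.resize(T[150:270,225:345],(400,400),interpolation=2),cv2.resize(S[170:290,225:345],(400,400),interpolation=2)]))"
```

```text
t 21.15 tcp [0.434  0.2821 0.2072] down [ 0.0054  0.0025 -1.    ] tool y ang -0.2495 turn units to YAW [  0.  -22.5] j1,j6 [0.432 0.682] grip 0.94 F [ 0.4 -0.1 -0.7]
[0.0574 0.2372 0.2486]
```

View pics/c5.png

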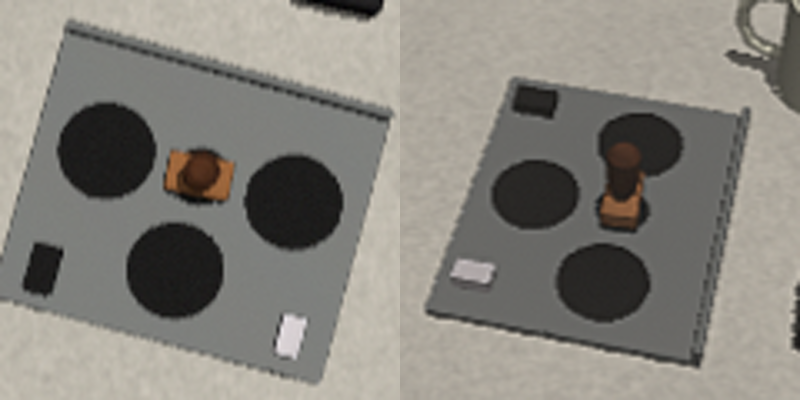

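Run:
```python
from h import *
k=.3
t=lambda x,y:(225+(x+.5)*k-.5,150+(y+.5)*k-.5); s=lambda x,y:(225+(x+.5)*k-.5,170+(y+.5)*k-.5)
print("handle",tri(t(203,165),s(223,150)),onz("top",t(203,165),.066),onz("side",s(223,150),.066))
for n,a,b in(("L",t(106,150),s(241,145)),("R",t(294,201),s(203,281)),("F",t(175,270),s(135,194))): print(n,tri(a,b),onz("top",a,.008),onz("side",b,.008))
```

```text
handle (array([ 0.6024, -0.0179,  0.0664]), np.float64(0.0058)) [ 0.6054 -0.0178  0.066 ] [ 0.5996 -0.0177  0.066 ]
L (array([0.6173, 0.0396, 0.0058]), np.float64(0.0022)) [0.6182 0.0395 0.008 ] [0.616  0.0375 0.008 ]
R (array([ 0.5868, -0.0771,  0.0078]), np.float64(0.0029)) [ 0.5882 -0.0771  0.008 ] [ 0.5853 -0.0773  0.008 ]
F (array([ 0.5434, -0.004 ,  0.0073]), np.float64(0.0027)) [ 0.5448 -0.0039  0.008 ] [ 0.5421 -0.0046  0.008 ]
```

Request:
{"fn": "drive_tool", "kwargs": {"plan": [[0,0.02,0.02,0],[0,0.05,0.052,0],[0,0.08,0.085,0],[0,0.11,0.117,0],[0,0.14,0.149,0],[0,0.17,0.18,0],[0,0.2,0.21,0],[0,0.225,0.236,0],[0.02,0.236,0.248,0],[0.05,0.237,0.249,0],[0.057,0.237,0.249,0],[0.057,0.237,0.249,0]], "fingers": 0.05}}

```text
time: 22.45
tool_pos: [0.5983, -0.0179, 0.1429]
tool_rot: [-0.432, -0.557, -0.436, 0.56]
contact_force: [-0.3, -0.3, -0.3]
gripper_width: 0.584
```

```bash
python3 -c "
from h import *
rep(); print(to(W['stamp'],.05))"
```

```text
t 22.45 tcp [ 0.5983 -0.0179  0.1429] down [-0.0073  0.0012 -1.    ] tool y ang -0.2495 turn units to YAW [  0.  -22.5] j1,j6 [-0.154  0.095] grip 0.584 F [-0.3 -0.3 -0.3]
[ 0.0929  0.0048 -0.0019]
```

Request:
{"fn": "drive_tool", "kwargs": {"plan": [[0.02,0.004,0,0],[0.04,0.004,0,0],[0.06,0.004,0,0],[0.075,0.004,0,0],[0.085,0.004,0,0],[0.092,0.004,0,0],[0.092,0.004,0,0],[0.092,0.004,0,0]]}}

```text
time: 23.25
tool_pos: [0.6052, -0.0194, 0.0556]
tool_rot: [0.434, 0.559, 0.434, -0.558]
contact_force: [0.1, 0.4, 0.8]
gripper_width: 0.587
```

```bash
python3 -c "
from h import *
rep(); print(to(W['stamp'],.05))"
```

```text
t 23.25 tcp [ 0.6052 -0.0194  0.0556] down [ 1.1e-03 -2.0e-04 -1.0e+00] tool y ang -0.2494 turn units to YAW [  0.  -22.5] j1,j6 [-0.155  0.094] grip 0.587 F [0.1 0.4 0.8]
[ 0.0056 -0.0029 -0.0016]
```

Request:
{"fn": "drive_tool", "kwargs": {"plan": [[0.003,-0.002,-0.001,0],[0.005,-0.002,-0.001,0],[0.0055,-0.002,-0.001,0],[0.0055,-0.002,-0.001,0]]}}

```text
time: 23.65
tool_pos: [0.603, -0.0179, 0.0493]
tool_rot: [-0.434, -0.558, -0.434, 0.558]
contact_force: [-0.2, -0.5, 1.2]
gripper_width: 0.583
```

Request:
{"fn": "drive_tool", "kwargs": {"plan": [[0,0,0,0],[0,0,0,0],[0,0,0,0],[0,0,0,0],[0,0,0,0],[0,0,0,0],[0,0,0,0],[0,0,0,0]], "fingers": 0.01}}

```text
time: 24.45
tool_pos: [0.6032, -0.018, 0.0495]
tool_rot: [0.434, 0.558, 0.434, -0.558]
contact_force: [-0.1, -0.1, 1.5]
gripper_width: 0.236
```

```bash
python3 -c "
from h import *
rep(); print(to(W['pad'],.057))"
```

```text
t 24.45 tcp [ 0.6032 -0.018   0.0495] down [ 4.e-04 -1.e-04 -1.e+00] tool y ang -0.2495 turn units to YAW [  0.  -22.5] j1,j6 [-0.153  0.096] grip 0.236 F [-0.1 -0.1  1.5]
[-0.0075 -0.0014  0.31  ]
```

Request:
{"fn": "drive_tool", "kwargs": {"plan": [[-0.02,0,0,0],[-0.05,0,0,0],[-0.08,0,0.03,0],[-0.08,0,0.07,0],[-0.08,0,0.11,0],[-0.08,0,0.15,0],[-0.08,0,0.19,0],[-0.08,-0.001,0.23,0],[-0.08,-0.001,0.27,0],[-0.08,-0.001,0.3,0],[-0.08,-0.001,0.31,0],[-0.08,-0.001,0.31,0]]}}

```text
time: 25.65
tool_pos: [0.5249, -0.3189, 0.1288]
tool_rot: [0.433, 0.559, 0.434, -0.559]
contact_force: [1.3, 1.0, -0.8]
gripper_width: 0.235
```

Request:
{"fn": "drive_tool", "kwargs": {"plan": [[0,0,0,0],[0.02,0,0,0],[0.04,0,0,0],[0.055,0,0,0],[0.062,0,0,0],[0.062,0,0,0],[0.062,0,0,0]]}}

```text
time: 26.35
tool_pos: [0.526, -0.318, 0.0679]
tool_rot: [0.434, 0.558, 0.434, -0.558]
contact_force: [0.1, 0.0, -1.4]
gripper_width: 0.243
```

```bash
python3 -c "
from h import *
rep(); print(to(W['pad'],.0555))
T=viewer.grab_frame('top');S=viewer.grab_frame('side')
cv2.imwrite('pics/c6.png',np.hstack([cv2.resize(T[190:290,380:480],(400,400),interpolation=2),cv2.resize(S[300:420,220:340],(400,400),interpolation=2)]))"
```

```text
t 26.35 tcp [ 0.526  -0.318   0.0679] down [ 7.e-04 -5.e-04 -1.e+00] tool y ang -0.249 turn units to YAW [ 1.000e-02 -2.249e+01] j1,j6 [-0.665 -0.416] grip 0.243 F [ 0.1  0.  -1.4]
[ 0.0124 -0.0007  0.0001]
```

View pics/c6.png

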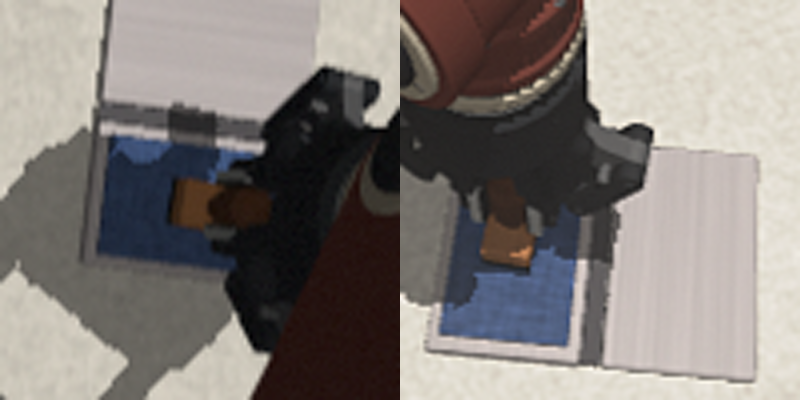

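The stamp hangs 12 mm above the felt, over the pad's centre. I'll lower it the rest.

Request:
{"fn": "drive_tool", "kwargs": {"plan": [[0.004,0,0,0],[0.008,0,0,0],[0.01,0,0,0],[0.0115,0,0,0],[0.0125,0,0,0],[0.013,0,0,0],[0.013,0,0,0]]}}

```text
time: 27.15
tool_pos: [0.5253, -0.3181, 0.0555]
tool_rot: [-0.434, -0.558, -0.434, 0.558]
contact_force: [-4.1, 2.6, 7.7]
gripper_width: 0.233
```

Request:
{"fn": "drive_tool", "kwargs": {"plan": [[0,0,0,0],[0,0,0,0],[0,0,0,0],[0,0,0,0],[0,0,0,0],[-0.01,0,0,0],[-0.03,0,0,0],[-0.07,0,0,0],[-0.11,0,0,0],[-0.15,0,0,0],[-0.15,0,-0.04,0],[-0.15,0,-0.08,0]], "fingers": 0.05}}

```text
time: 28.35
tool_pos: [0.5464, -0.2411, 0.2081]
tool_rot: [0.435, 0.56, 0.431, -0.558]
contact_force: [0.5, 0.5, -0.5]
gripper_width: 0.582
```

Request:
{"fn": "drive_tool", "kwargs": {"plan": [[0,0,-0.04,0],[0,0,-0.08,0],[0,0,-0.12,0],[0,0,-0.12,0]], "fingers": 0.075}}

```text
time: 28.75
tool_pos: [0.5756, -0.1203, 0.2053]
tool_rot: [0.435, 0.558, 0.435, -0.557]
contact_force: [0.6, -0.6, 0.2]
gripper_width: 0.88
```

```bash
python3 -c "
from h import *
rep()
for k in W: print(k,to(W[k],.2))
T=viewer.grab_frame('top');S=viewer.grab_frame('side')
cv2.imwrite('pics/t7.png',T);cv2.imwrite('pics/s7.png',S)
cv2.imwrite('pics/c7.png',np.hstack([cv2.resize(T[200:280,390:470],(400,400),interpolation=2),cv2.resize(S[325:415,225:315],(400,400),interpolation=2)]))"
```

```text
t 28.75 tcp [ 0.5756 -0.1203  0.2053] down [ 0.0012  0.001  -1.    ] tool y ang -0.2442 turn units to YAW [  0.04 -22.46] j1,j6 [-0.333 -0.089] grip 0.88 F [ 0.6 -0.6  0.2]
bottle [ 0.0055 -0.     -0.1671]
clip [ 0.0053 -0.0612 -0.1036]
pot [ 0.0053 -0.0013 -0.0462]
stamp [ 0.0054  0.0014 -0.1067]
pad [ 0.005 -0.001  0.204]
mb [ 0.0057 -0.0659 -0.3687]
mk [ 0.0057 -0.1553 -0.4219]
mp [ 0.0055 -0.2353 -0.3554]
```

View pics/c7.png

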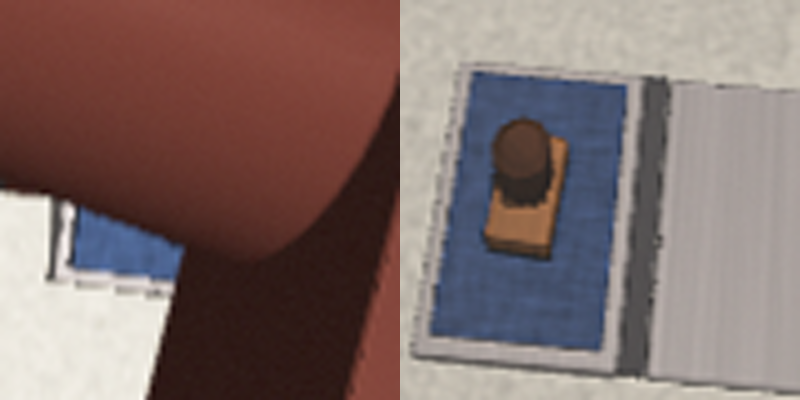

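Request:
{"fn": "drive_tool", "kwargs": {"plan": [[0,-0.02,-0.03,0],[0,-0.045,-0.067,0],[0,-0.07,-0.105,0],[0,-0.094,-0.142,0],[0,-0.118,-0.178,0],[0,-0.142,-0.215,0],[0,-0.166,-0.251,0],[0,-0.19,-0.287,0],[0,-0.213,-0.322,0],[0,-0.228,-0.345,0],[0,-0.235,-0.355,0],[0,-0.235,-0.355,0]], "fingers": 0.08}}

```text
time: 30.05
tool_pos: [0.435, 0.2778, 0.2045]
tool_rot: [0.434, 0.558, 0.434, -0.558]
contact_force: [0.6, -0.5, 0.1]
gripper_width: 0.935
```

Request:
{"fn": "drive_tool", "kwargs": {"plan": [[0.015,0,0,0],[0.02,0,0,0],[0.02,0,0,0]]}}

```text
time: 30.35
tool_pos: [0.4342, 0.2761, 0.182]
tool_rot: [-0.433, -0.557, -0.434, 0.56]
contact_force: [-0.6, -0.6, -1.7]
gripper_width: 0.937
```

```bash
python3 -c "
from h import *
rep(); print(to(W['mp'],.0845))
T=viewer.grab_frame('top');S=viewer.grab_frame('side')
cv2.imwrite('pics/t8.png',T);cv2.imwrite('pics/s8.png',S)
cv2.imwrite('pics/c8.png',np.hstack([cv2.resize(T[200:280,390:470],(400,400),interpolation=2),cv2.resize(S[80:220,170:310],(400,400),interpolation=2)]))"
```

```text
t 30.35 tcp [0.4342 0.2761 0.182 ] down [-0.0034 -0.0018 -1.    ] tool y ang -0.2515 turn units to YAW [-1.000e-02  2.249e+01] j1,j6 [0.422 0.673] grip 0.937 F [-0.6 -0.6 -1.7]
[ 0.0975 -0.002  -0.0052]
```

View pics/c8.png

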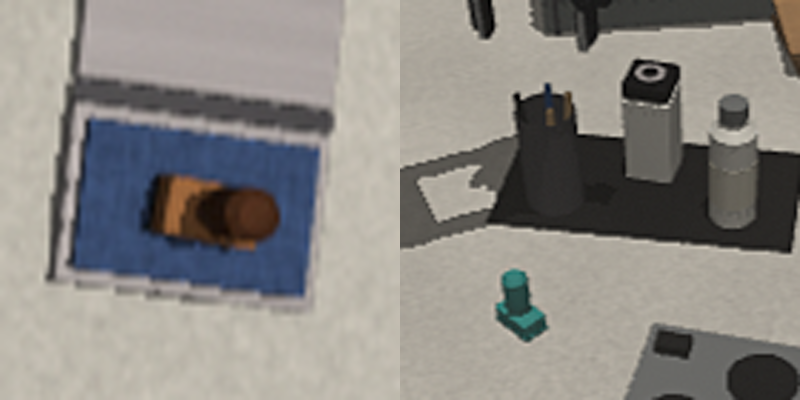

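Run:
```python
from h import *
a=(390+252.5/5-.5,200+213.5/5-.5); b=(225+120.5/4.444-.5,325+145.5/4.444-.5)
print(tri(a,b),onz("top",a,.072),onz("side",b,.072))
f=[(90,118),(322,147),(305,298),(72,268)]
print("felt",np.mean([onz("top",(390+x/5-.4,200+y/5-.4),.014) for x,y in f],0))
f=[(472,72),(629,85),(602,352),(429,335)]
print("felt",np.mean([onz("side",(225+(x-400)/4.444-.4,325+y/4.444-.4),.014) for x,y in f],0))
```

```text
(array([ 0.5242, -0.3174,  0.0685]), np.float64(0.0035)) [ 0.5261 -0.3158  0.072 ] [ 0.5227 -0.3188  0.072 ]
felt [ 0.5266  -0.31775  0.014  ]
felt [ 0.5246   -0.318925  0.014   ]
```

Request:
{"fn": "drive_tool", "kwargs": {"plan": [[0.02,-0.002,-0.005,0],[0.04,-0.002,-0.005,0],[0.06,-0.002,-0.005,0],[0.078,-0.002,-0.005,0],[0.088,-0.002,-0.005,0],[0.095,-0.002,-0.005,0],[0.097,-0.002,-0.005,0],[0.097,-0.002,-0.005,0]]}}

```text
time: 31.25
tool_pos: [0.4345, 0.2832, 0.0878]
tool_rot: [0.434, 0.559, 0.434, -0.558]
contact_force: [0.1, -0.5, -0.0]
gripper_width: 0.937
```

```bash
python3 -c "
from h import *
rep(); print(to(W['mp'],.0845))"
```

```text
t 31.25 tcp [0.4345 0.2832 0.0878] down [ 7.e-04  3.e-04 -1.e+00] tool y ang -0.2496 turn units to YAW [  0.  -22.5] j1,j6 [0.434 0.684] grip 0.937 F [ 0.1 -0.5 -0. ]
[ 0.0033 -0.0008  0.002 ]
```

Request:
{"fn": "drive_tool", "kwargs": {"plan": [[0.0025,-0.001,0.002,0],[0.003,-0.001,0.002,0],[0.003,-0.001,0.002,0]]}}

```text
time: 31.55
tool_pos: [0.4327, 0.2814, 0.0846]
tool_rot: [0.434, 0.559, 0.434, -0.558]
contact_force: [-0.8, -1.1, -0.8]
gripper_width: 0.94
```

Request:
{"fn": "drive_tool", "kwargs": {"plan": [[0,0,0,0],[0,0,0,0],[0,0,0,0],[0,0,0,0],[0,0,0,0],[0,0,0,0],[0,0,0,0],[0,0,0,0]], "fingers": 0.045}}

```text
time: 32.35
tool_pos: [0.4328, 0.2816, 0.0847]
tool_rot: [0.434, 0.559, 0.434, -0.558]
contact_force: [-0.9, 0.9, 5.7]
gripper_width: 0.63
```

```bash
python3 -c "
from h import *
rep(); print(to((.5872,-.0768),.25))"
```

```text
t 32.35 tcp [0.4328 0.2816 0.0847] down [ 4.e-04  5.e-04 -1.e+00] tool y ang -0.2495 turn units to YAW [  0.  -22.5] j1,j6 [0.433 0.682] grip 0.63 F [-0.9  0.9  5.7]
[-0.1654  0.2382  0.3091]
```

Request:
{"fn": "drive_tool", "kwargs": {"plan": [[-0.015,0,0,0],[-0.045,0,0,0],[-0.085,0,0,0],[-0.1,0.02,0.027,0],[-0.1,0.048,0.063,0],[-0.1,0.077,0.1,0],[-0.1,0.105,0.137,0],[-0.1,0.133,0.174,0],[-0.1,0.162,0.21,0],[-0.1,0.19,0.247,0],[-0.1,0.218,0.284,0],[-0.1,0.234,0.304,0]]}}

```text
time: 33.55
tool_pos: [0.5845, -0.0744, 0.184]
tool_rot: [-0.433, -0.558, -0.433, 0.559]
contact_force: [-0.1, 1.1, -2.1]
gripper_width: 0.635
```

Request:
{"fn": "drive_tool", "kwargs": {"plan": [[0,0.004,0.005,0],[0,0.004,0.005,0],[0.02,0.004,0.005,0],[0.04,0.004,0.005,0],[0.06,0.004,0.005,0],[0.075,0.004,0.005,0],[0.085,0.004,0.005,0],[0.09,0.004,0.005,0],[0.092,0.004,0.005,0],[0.092,0.004,0.005,0]]}}

```text
time: 34.55
tool_pos: [0.5873, -0.0768, 0.0928]
tool_rot: [0.434, 0.558, 0.434, -0.558]
contact_force: [-0.4, -0.5, -2.5]
gripper_width: 0.631
```

```bash
python3 -c "
from h import *
rep(); print(to((.5868,-.0767),.0887))"
```

```text
t 34.55 tcp [ 0.5873 -0.0768  0.0928] down [ 8.e-04 -2.e-04 -1.e+00] tool y ang -0.2493 turn units to YAW [  0.  -22.5] j1,j6 [-0.256 -0.006] grip 0.631 F [-0.4 -0.5 -2.5]
[ 0.0041 -0.0005  0.0001]
```

Request:
{"fn": "drive_tool", "kwargs": {"plan": [[0.002,0,0,0],[0.003,0,0,0],[0.004,0,0,0],[0.0045,0,0,0],[0.005,0,0,0],[0.005,0,0,0]]}}

```text
time: 35.15
tool_pos: [0.5873, -0.0769, 0.0888]
tool_rot: [0.434, 0.558, 0.434, -0.558]
contact_force: [-2.8, 0.2, 5.9]
gripper_width: 0.63
```

Request:
{"fn": "drive_tool", "kwargs": {"plan": [[0,0,0,0],[0,0,0,0],[0,0,0,0],[0,0,0,0],[0,0,0,0],[-0.01,0,0,0],[-0.03,0,0,0],[-0.07,0,0,0],[-0.11,0,0,0],[-0.12,0,0,0],[-0.12,0,0,0]], "fingers": 0.08}}

```text
time: 36.25
tool_pos: [0.5885, -0.0772, 0.211]
tool_rot: [0.436, 0.56, 0.432, -0.557]
contact_force: [0.0, -0.2, -0.6]
gripper_width: 0.934
```

```bash
python3 -c "
from h import *
rep(); print(to(W['mk'],.2))"
```

```text
t 36.25 tcp [ 0.5885 -0.0772  0.211 ] down [ 0.0061 -0.0016 -1.    ] tool y ang -0.2494 turn units to YAW [  0.  -22.5] j1,j6 [-0.256 -0.006] grip 0.934 F [ 0.  -0.2 -0.6]
[ 0.01   -0.1594 -0.3761]
```

Request:
{"fn": "drive_tool", "kwargs": {"plan": [[0,-0.015,-0.035,0],[0,-0.03,-0.075,0],[0,-0.047,-0.115,0],[0,-0.065,-0.155,0],[0,-0.08,-0.195,0],[0,-0.095,-0.235,0],[0,-0.115,-0.275,0],[0,-0.13,-0.315,0],[0,-0.146,-0.35,0],[0,-0.156,-0.372,0],[0,-0.158,-0.376,0],[0,-0.158,-0.376,0]], "fingers": 0.07}}

```text
time: 37.45
tool_pos: [0.5256, 0.3265, 0.2053]
tool_rot: [-0.434, -0.557, -0.434, 0.559]
contact_force: [-0.4, -0.4, 0.7]
gripper_width: 0.821
```

Request:
{"fn": "drive_tool", "kwargs": {"plan": [[0.02,0,0,0],[0.045,0,0,0],[0.05,0,0,0],[0.05,0,0,0]]}}

```text
time: 37.85
tool_pos: [0.526, 0.325, 0.1555]
tool_rot: [-0.433, -0.557, -0.434, 0.56]
contact_force: [0.3, -0.0, 0.5]
gripper_width: 0.821
```

```bash
python3 -c "
from h import *
rep(); print(to((.527,.3264),.0905))"
```

```text
t 37.85 tcp [0.526  0.325  0.1555] down [-0.0033 -0.0018 -1.    ] tool y ang -0.2509 turn units to YAW [-1.000e-02  2.249e+01] j1,j6 [0.433 0.684] grip 0.821 F [ 0.3 -0.   0.5]
[ 0.065   0.0008 -0.0018]
```

Request:
{"fn": "drive_tool", "kwargs": {"plan": [[0.02,0,-0.001,0],[0.04,0,-0.001,0],[0.055,0,-0.001,0],[0.062,0,-0.001,0],[0.065,0,-0.001,0],[0.065,0,-0.001,0],[0.065,0,-0.001,0]]}}

```text
time: 38.55
tool_pos: [0.5276, 0.3278, 0.0934]
tool_rot: [0.434, 0.559, 0.434, -0.558]
contact_force: [-0.8, -0.2, 0.9]
gripper_width: 0.821
```

Request:
{"fn": "drive_tool", "kwargs": {"plan": [[0,0,0,0],[0,0,0,0],[0,0,0,0],[0,0,0,0],[0,0,0,0],[0,0,0,0],[0,0,0,0],[0,0,0,0]], "fingers": 0.035}}

```text
time: 39.35
tool_pos: [0.5275, 0.328, 0.0934]
tool_rot: [0.434, 0.559, 0.434, -0.558]
contact_force: [-1.3, 0.4, 4.9]
gripper_width: 0.533
```

```bash
python3 -c "
from h import *
rep(); print(to((.5425,-.0062),.25))"
```

```text
t 39.35 tcp [0.5275 0.328  0.0934] down [ 1.5e-03  9.0e-04 -1.0e+00] tool y ang -0.2494 turn units to YAW [  0.  -22.5] j1,j6 [0.436 0.686] grip 0.533 F [-1.3  0.4  4.9]
[-0.1568  0.0972  0.3199]
```

Request:
{"fn": "drive_tool", "kwargs": {"plan": [[-0.015,0,0,0],[-0.045,0,0,0],[-0.075,0.005,0.01,0],[-0.08,0.015,0.04,0],[-0.08,0.025,0.08,0],[-0.08,0.037,0.12,0],[-0.08,0.05,0.16,0],[-0.08,0.063,0.2,0],[-0.08,0.075,0.24,0],[-0.08,0.087,0.28,0],[-0.08,0.094,0.308,0],[-0.08,0.097,0.3185,0]]}}

```text
time: 40.55
tool_pos: [0.5417, -0.0075, 0.1722]
tool_rot: [-0.433, -0.559, -0.433, 0.559]
contact_force: [0.1, 2.0, -1.8]
gripper_width: 0.536
```

Request:
{"fn": "drive_tool", "kwargs": {"plan": [[0,0,0,0],[0,0,0,0],[0.02,0,0,0],[0.04,0,0,0],[0.055,0,0,0],[0.065,0,0,0],[0.07,0,0,0],[0.072,0,0,0],[0.072,0,0,0]]}}

```text
time: 41.45
tool_pos: [0.5426, -0.005, 0.1007]
tool_rot: [0.434, 0.558, 0.434, -0.558]
contact_force: [0.0, 0.2, -2.0]
gripper_width: 0.532
```

```bash
python3 -c "
from h import *
rep(); print(to((.5428,-.0047),.0975))"
```

```text
t 41.45 tcp [ 0.5426 -0.005   0.1007] down [ 6.e-04 -1.e-04 -1.e+00] tool y ang -0.2493 turn units to YAW [  0.  -22.5] j1,j6 [-0.146  0.103] grip 0.532 F [ 0.   0.2 -2. ]
[ 0.0032  0.0001 -0.0003]
```

Request:
{"fn": "drive_tool", "kwargs": {"plan": [[0.0015,0,0,0],[0.0025,0,0,0],[0.0035,0,0,0],[0.004,0,0,0],[0.0045,0,0,0],[0.0045,0,0,0]]}}

```text
time: 42.05
tool_pos: [0.5427, -0.0052, 0.0974]
tool_rot: [0.434, 0.558, 0.434, -0.558]
contact_force: [-4.5, -0.3, 6.4]
gripper_width: 0.53
```

Contact (6 N up): released and retreated next, then across to the bottle.

Request:
{"fn": "drive_tool", "kwargs": {"plan": [[0,0,0,0],[0,0,0,0],[0,0,0,0],[0,0,0,0],[0,0,0,0],[-0.01,0,0,0],[-0.03,0,0,0],[-0.07,0,0,0],[-0.11,0,0,0],[-0.12,0,0,0],[-0.12,0,0,0]], "fingers": 0.07}}

```text
time: 43.15
tool_pos: [0.5438, -0.0052, 0.2193]
tool_rot: [0.435, 0.56, 0.432, -0.557]
contact_force: [0.5, 1.0, -0.4]
gripper_width: 0.821
```

```bash
python3 -c "
from h import *
rep(); print(to((.6008,.2539),.2))"
```

```text
t 43.15 tcp [ 0.5438 -0.0052  0.2193] down [ 6.e-03 -9.e-04 -1.e+00] tool y ang -0.2494 turn units to YAW [  0.  -22.5] j1,j6 [-0.147  0.103] grip 0.821 F [ 0.5  1.  -0.4]
[ 0.0194 -0.0089 -0.2652]
```

Request:
{"fn": "drive_tool", "kwargs": {"plan": [[0,0,-0.03,0],[0,-0.003,-0.07,0],[0,-0.005,-0.115,0],[0,-0.008,-0.16,0],[0,-0.008,-0.205,0],[0,-0.008,-0.24,0],[0.01,-0.008,-0.26,0],[0.03,-0.008,-0.265,0],[0.055,-0.008,-0.265,0],[0.06,-0.008,-0.265,0],[0.06,-0.008,-0.265,0]], "fingers": 0.075}}

```text
time: 44.25
tool_pos: [0.5982, 0.2531, 0.1527]
tool_rot: [-0.433, -0.556, -0.435, 0.56]
contact_force: [0.0, 0.5, 0.7]
gripper_width: 0.878
```

```bash
python3 -c "
from h import *
rep(); print(to((.6008,.2539),.0845))"
```

```text
t 44.25 tcp [0.5982 0.2531 0.1527] down [-0.0055 -0.0016 -1.    ] tool y ang -0.2496 turn units to YAW [  0.  -22.5] j1,j6 [0.286 0.535] grip 0.878 F [0.  0.5 0.7]
[ 0.0681  0.0027 -0.0016]
```

Request:
{"fn": "drive_tool", "kwargs": {"plan": [[0.02,0.001,0,0],[0.04,0.001,0,0],[0.055,0.001,0,0],[0.063,0.001,0,0],[0.068,0.001,0,0],[0.069,0.001,0,0],[0.069,0.001,0,0]]}}

```text
time: 44.95
tool_pos: [0.6014, 0.2536, 0.0875]
tool_rot: [0.434, 0.559, 0.434, -0.558]
contact_force: [0.6, -0.6, 0.6]
gripper_width: 0.878
```

Request:
{"fn": "drive_tool", "kwargs": {"plan": [[0,0,0,0],[0,0,0,0],[0,0,0,0],[0,0,0,0],[0,0,0,0],[0,0,0,0],[0,0,0,0],[0,0,0,0]], "fingers": 0.03}}

```text
time: 45.75
tool_pos: [0.6014, 0.2538, 0.088]
tool_rot: [0.434, 0.559, 0.434, -0.558]
contact_force: [-2.0, 0.9, 6.2]
gripper_width: 0.497
```

```bash
python3 -c "
from h import *
rep(); s,p,R=here(); print(R.T@np.r_[.617-.6008,.0411-.2539,0.004])"
```

```text
t 45.75 tcp [0.6014 0.2538 0.088 ] down [ 1.1e-03  6.0e-04 -1.0e+00] tool y ang -0.2494 turn units to YAW [  0.  -22.5] j1,j6 [0.285 0.535] grip 0.497 F [-2.   0.9  6.2]
[-0.00410227  0.06823138  0.20221259]
```

Request:
{"fn": "drive_tool", "kwargs": {"plan": [[-0.015,0,0,0],[-0.04,0,0,0],[-0.07,0,0,0],[-0.08,0.01,0.03,0],[-0.08,0.02,0.065,0],[-0.08,0.033,0.1,0],[-0.08,0.045,0.135,0],[-0.08,0.055,0.165,0],[-0.08,0.063,0.19,0],[-0.08,0.068,0.202,0],[-0.08,0.068,0.202,0],[-0.08,0.068,0.202,0]]}}

```text
time: 46.95
tool_pos: [0.6168, 0.0416, 0.1666]
tool_rot: [0.434, 0.558, 0.434, -0.558]
contact_force: [-0.3, -0.5, -2.8]
gripper_width: 0.497
```

Request:
{"fn": "drive_tool", "kwargs": {"plan": [[0.02,0,0,0],[0.04,0,0,0],[0.055,0,0,0],[0.065,0,0,0],[0.07,0,0,0],[0.072,0,0,0],[0.072,0,0,0]]}}

```text
time: 47.65
tool_pos: [0.6173, 0.041, 0.0953]
tool_rot: [0.434, 0.558, 0.434, -0.558]
contact_force: [0.5, 0.3, -1.7]
gripper_width: 0.491
```

```bash
python3 -c "
from h import *
rep(); print(to((.617,.0412),.092))"
```

```text
t 47.65 tcp [0.6173 0.041  0.0953] down [ 7.e-04 -0.e+00 -1.e+00] tool y ang -0.2493 turn units to YAW [  0.  -22.5] j1,j6 [-0.054  0.196] grip 0.491 F [ 0.5  0.3 -1.7]
[ 0.0033 -0.0003 -0.0001]
```

Request:
{"fn": "drive_tool", "kwargs": {"plan": [[0.0015,0,0,0],[0.0025,0,0,0],[0.0035,0,0,0],[0.004,0,0,0],[0.0045,0,0,0],[0.0045,0,0,0]]}}

```text
time: 48.25
tool_pos: [0.6174, 0.041, 0.092]
tool_rot: [0.434, 0.559, 0.434, -0.558]
contact_force: [-3.7, 0.4, 5.5]
gripper_width: 0.492
```

Request:
{"fn": "drive_tool", "kwargs": {"plan": [[0,0,0,0],[0,0,0,0],[0,0,0,0],[0,0,0,0],[0,0,0,0],[-0.01,0,0,0],[-0.03,0,0,0],[-0.07,0,0,0],[-0.11,0,0,0],[-0.14,0,0,0],[-0.14,0,-0.04,0],[-0.14,0,-0.08,0]], "fingers": 0.07}}

```text
time: 49.45
tool_pos: [0.638, 0.1186, 0.2339]
tool_rot: [0.434, 0.56, 0.432, -0.557]
contact_force: [-0.1, 0.2, -0.3]
gripper_width: 0.817
```

Request:
{"fn": "drive_tool", "kwargs": {"plan": [[0,-0.02,-0.045,0],[0,-0.04,-0.09,0],[0,-0.06,-0.135,0],[0,-0.08,-0.18,0],[0,-0.1,-0.225,0],[0,-0.12,-0.26,0],[0,-0.13,-0.28,0],[0,-0.13,-0.28,0],[0,-0.13,-0.28,0]]}}

```text
time: 50.35
tool_pos: [0.5798, 0.422, 0.2308]
tool_rot: [0.434, 0.558, 0.434, -0.558]
contact_force: [-0.4, -1.3, -0.9]
gripper_width: 0.819
```

```bash
python3 -c "
from h import *
rep()
T=viewer.grab_frame('top');S=viewer.grab_frame('side')
cv2.imwrite('pics/t9.png',T);cv2.imwrite('pics/s9.png',S)
cv2.imwrite('pics/c9.png',np.hstack([cv2.resize(T[145:275,215:345],(400,400),interpolation=2),cv2.resize(S[155:285,225:355],(400,400),interpolation=2)]))
cv2.imwrite('pics/d9.png',cv2.hconcat([T[80:280,180:480],S[80:280,150:450]]))
# change against the start in the tidy region, by phase shift / difference
for n,I,J,(x0,y0,x1,y1) in(('top',T,cv2.imread('pics/top0.png'),(215,145,350,275)),('side',S,cv2.imread('pics/side0.png'),(225,155,345,285))):
    d=cv2.absdiff(I,J).max(2)[y0:y1,x0:x1]; print(n,(d>60).sum())
"
```

```text
t 50.35 tcp [0.5798 0.422  0.2308] down [ 5.e-04 -4.e-04 -1.e+00] tool y ang -0.2487 turn units to YAW [ 1.000e-02 -2.249e+01] j1,j6 [0.526 0.774] grip 0.819 F [-0.4 -1.3 -0.9]
top 120
side 4
```

View pics/c9.png

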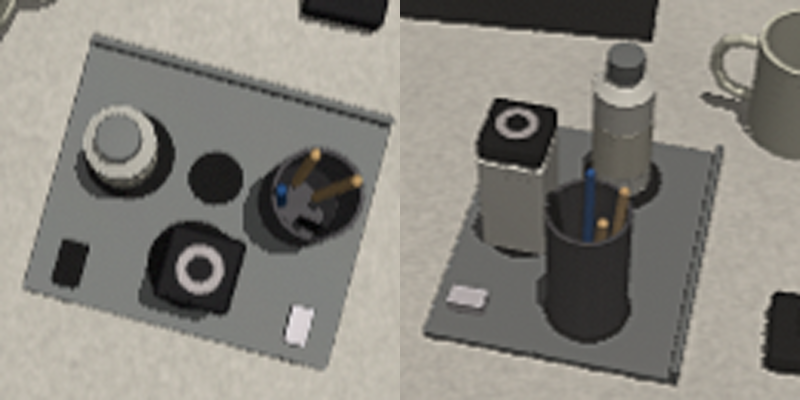

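All three stand on the tidy as at the start. Apart from where the stamp stood, almost no pixels changed in the tidy region. I'm handing in.

```bash
python3 -c "
from h import *
a=cv2.imread('pics/t9.png');b=cv2.imread('pics/top0.png')
d=cv2.absdiff(a,b).max(2)>60; print('mug/tape change px',d[85:160,200:355].sum()); d[185:220,270:300]=0; print('tidy without stamp',d[145:275,215:350].sum())
from plant import manip; print(manip.job_done())"
```

```text
mug/tape change px 0
tidy without stamp 9
the job is handed in; nothing more can be done
None
```

The job is done and handed in at about 50 s of the 136 s allowed; the hand-in reports no verdict.

I moved the bottle, clip box and pen pot onto the mat, and stood the stamp on the ink pad. Then I put the pot, clip box and bottle back at the spots they were taken from.

**Last checks:**
- **Stamp:** with the arm clear, before the three went back, two views put its centre within about 2 mm of the felt's centre, standing upright. I did not measure it again after the three were returned.
- **Pot, clip box and bottle:** the final pictures show them upright. Only 9 pixels in the top view's tidy area differ strongly from the start, apart from where the stamp had been; in the side view's it is 4. From that I judge each to be within a couple of millimetres of its start.
- **Mug and tape dispenser:** no strong pixel change in the top view.
- **Robot:** fingers open, well clear of everything, with no contact force beyond noise.

No check failed. The two cameras disagreed by 1 to 3 mm on most points and by 6 mm on the stamp's handle top before grasping, so I used the average of the two views or values close to it. All the grasps closed properly on the objects.

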